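# Spot-check a setting plaster mould with a thermometer wand

### The job

Take the thermometer wand out of its sloped dock by its tail and lay it gently on the wooden board, display up, and let go. Then take it again across its waist so that the side trigger is squeezed in, aim it squarely at the round metal measuring spot on the sloping side of the large plaster mould, nose about 9 cm from the spot, and hold it still there for two seconds with the trigger squeezed, touching neither mould nor spot. Finally lay it gently back on the board, display up, and let go, leaving the other things on the bench where they are.

Things in the scene. Friction and masses are not known exactly. Their poses are not given: they have to be found in the camera images.
- wand: Thermometer wand: grey bar, 36 mm wide (its y), 44 mm tall (z), 0.24 kg. Origin on its axis; runs from x = -110 mm (tail) to +90 (nose, black round 30 mm snout); measures along +x; +z is the display side, flat underside 22 mm below the axis. Black trigger pad on its +y side. Starts in the dock nose down, 0.61 rad below level, top up; only x < -35 mm sticks out. Lifts straight up.
- trigger (a joint): Wand's trigger: black pad on its +y side, x -25 to +25 mm, 28 mm tall at axis height, 7 mm proud (43 mm over pad and far side). 0 = out, 0.005 m = fully in; a light spring (under 5 N) pushes it out. Squeezed by gripping the wand across its width (along y) at x = 0. In the dock the trough's walls cover it.
- nose (a point): centre of the wand's nose face, 90 mm ahead of the origin on the axis
- aim (a point): point on the wand's axis 90 mm ahead of its nose (180 mm ahead of the origin): where it measures; not a solid thing
- tail (a point): point on the wand's axis 80 mm behind the origin, in the part that sticks out of the dock: where to grip it first, across its 36 mm width
- dock: Fixed aluminium sloped dock: open-topped trough on a steel foot (170 x 100 mm). Origin on the bench under the wand's middle; +x is the level direction of the docked nose (roughly towards the robot), down which the trough slopes 0.61 rad. Side walls reach to about 2 mm below the wand's top, 6 mm beside the trigger. The docked wand's origin is 98 mm above the bench.
- board: Fixed plywood board, 120 mm (its x) by 250 mm (its y), 14 mm thick; origin at the centre of its underside, on the bench. The wand is laid along its length (either way round), its middle within the board.
- mould: Large fixed white plaster mould: plinth 190 x 190 x 30 mm, on it a four-sided truncated pyramid up to 150 mm (170 mm wide at its foot, 84 mm at the top). Origin at the centre of its underside. The measuring spot is on its +y side (roughly to the robot's left).
- spot: Measuring spot: a round steel boss 56 mm across with a darker middle, standing out 8 mm from the mould's sloping +y side, about 98 mm above the bench. Origin at the centre of its outer face; its +z points straight out of the face, 20 degrees above level.
- brush_pot: Bystander: white ceramic pot, 76 mm across and 85 mm tall, with brushes sticking out to about 150 mm; origin at the centre of its underside
- glaze_jar: Bystander: closed white jar, 72 mm across and 100 mm tall; origin at the centre of its underside
- tub: Bystander: open white bowl, 110 mm across and 75 mm tall; origin at the centre of its underside
- clay: Bystander: block of red-brown clay, 90 x 70 x 55 mm; origin at the centre of its underside
- spatula: Bystander: spatula lying flat on the bench, its blade towards its own +x
- small_mould: Bystander: small closed two-part plaster mould, 90 x 70 x 70 mm; origin at the centre of its underside
Things that resemble listed ones, but are neither listed nor needed, are in the scene too. What is meant by the wand is not green, and is the larger of those in its own colour.

How it is judged (in metres and radians):
On the way, in this order (a step that is already met when the one before it is completed fails the run):
1. the wand lies flat on the board, display up, let go and at rest (x of wand in the frame of board between -0.065 and 0.065 m and y of wand in the frame of board between -0.11 and 0.11 m and height (world z) of wand between 0.028 and 0.046 m and angle between wand's own z axis and vertical below 0.15 rad and contact force between wand and the fingers below 0.2 N and linear speed of wand below 0.02 m/s), for 0.2 s.
2. with its trigger squeezed in, the wand is aimed squarely at the spot from 60 to 120 mm and held still for 1.5 s (value of joint trigger above 0.0035 m and z of nose in the frame of spot between 0.06 and 0.12 m and x of aim in the frame of spot between -0.016 and 0.016 m and y of aim in the frame of spot between -0.016 and 0.016 m and z of aim in the frame of spot below 0.04 m and angle between the x axis of wand and the z axis of spot, either way round below 0.2 rad and linear speed of wand below 0.02 m/s and angular speed of wand below 0.15 rad/s), for 1.5 s.
At the end, for the whole second after the job is handed in: After the first laying-down and the reading, the wand lies still on the board, let go, display up (within 0.15 rad), trigger out, its middle within 65 mm (board's x) and 110 mm (board's y) of the board's centre (all of step 1 and value of joint trigger below 0.002 m); the robot touches nothing.
It fails at once if the wand touches the mould or its spot (contact force between wand and mould above 1 N or contact force between wand and spot above 1 N).
It fails at once if the wand is dropped: falls free, out of the fingers, from more than about 13 mm (contact force between wand and the fingers below 0.2 N and linear speed of wand above 0.5 m/s).
It fails at once if a bystander is pushed more than 30 mm or tipped (distance of any of brush_pot, glaze_jar, tub, clay, spatula, small_mould from where it was at the start of the episode above 0.03 m or angle between any of brush_pot, glaze_jar, tub, clay, spatula, small_mould's own z axis and vertical above 0.4 rad).
It also fails if it takes over 59 s, if anything falls off the work surface, if the arm or the gripper's body presses on something with over 40 N, if the wrist force passes 120 N, or if a joint passes its speed limit or range.

### The arm

A 6-joint arm with a two-finger parallel gripper is mounted at the origin on the work surface. World frame = base frame: x ahead of the robot, y to its left, z up, the work surface at z = 0. Lengths are in mm, angles in rad, forces in N, time in s.
With the tool pointing down it reaches from about 350 to 875 mm from the base axis. Payload 4.2 kg.
Tool frame: the origin (TCP) lies on the mounting face of the last link; the fingertips stand 173 mm ahead of it and the grasp point (between the pads) lies 155 mm ahead of it; z points along the fingers, y is the direction in which the jaws open and shut (so a half turn about z gives the same grasp; the last joint's range is limited). The gripper opens to 85 mm and grips with 20 to 120 N. Pads are 22 mm wide; open, the fingers measure 114 mm over their backs; the gripper's body (76 mm by 85 mm) begins 54 mm behind the grasp point. The pads swing forward as they close: fully open they stand 13 mm farther back than shut.
Start: joints at [1.414, 0.385, 0.008, 0, -1.194, -0.259], TCP at [252.418, 571.739, 404.712] pointing down, gripper open.
Joint ranges: [-3.14, 3.14], [-1.21, 2.06], [-1.07, 1.41], [-3.16, 2.05], [-2.99, -0.16], [-3.1, 3.1]. Speed limits (rad/s): [2.79, 2.79, 3.14, 3.14, 3.14, 3.14].

### API

Orientations are given as a unit quaternion [x, y, z, w].
In Python, from bench import arm gives the robot as it stands.
- The arm moves only by the shell command python3 -m jog 'ROWS' [OPENING]. ROWS is JSON, a list that holds one entry, the list of rows, each a list of 4 numbers: the shift along the tool's x, y, z in mm, then the turn about the tool's z in degrees. In form: [[[x, y, z, spin], ...]]. A call has exactly 5 rows; each row is the pose to reach, as a shift and turn from the pose measured when the call began, along the tool's axes at that moment; what a row does not reach only later rows make up. A row lasts 1/8 s, in which the tool goes at most 62.5 mm and 10.7 degrees, less where a joint would pass 70% of its speed; a pose out of reach is approached as far as the arm can. A call with a gripper value outside its range is refused whole. OPENING is the finger opening in mm, from 0 to 85.4, set as the call begins (- or left out, the last holds). The fingers move at their own pace and stop on an object; the grip force is fixed at half the most. Time passes only in rows, so rows that repeat a pose let the fingers close, or fill a call up. It gives the time, the measured TCP pose, the force and the opening at its end, in the units of the state.
- arm.read_state(): the state, without advancing time (a new reading comes with each control period).
- arm.get_image(name): name is "scene" or "top"; returns (picture, depth): 420x560x3 uint8, blue, green, red; 420x560 float32, mm along the optical axis (not along the pixel's ray), 0 where there is no reading.
- arm.camera_params(name): a dict with "mtx" (3x3 intrinsics, pixels), "R" (3x3) and "t" (3): a world point X has camera coordinates R X + t. Camera axes: x right, y down, z forward; pixel columns grow to the right and rows downward; lengths in mm; the calibration is good to about 2 mm. A picture is of the moment at which its call begins. camera_params takes no time and is no camera call.
- arm.job_done(): hands the job in, once; it reports no verdict.
The state is a dict: "clock": time; "joints": joint angles; "joint_vel": joint speeds; "joint_efforts": joint torques, N m; "position": TCP position; "ee_rot": TCP orientation; "contact_force": force on the tool from outside, world axes, zero at the start; "wrist_torque": the same for the moment, N m; "gripper_width": finger opening in mm.
Only numpy, scipy, OpenCV 4.12 (cv2) and the standard library are available. Lean on these libraries where they do the work, as an engineer would, in place of code of your own. Each camera call takes 0.05 s, during which the arm holds its last target.

## Working session

There is one attempt and no reset: what is moved stays moved. The work goes in short steps, Python scripts to look and compute and a shell command to move; the robot and the scene stay as the last step left them, time stands still between calls to the robot, and variables do not carry over. Pictures are saved under pics/ and viewed, and the job is handed in when it is done.

```bash
ls; mkdir -p pics; python3 - <<'E'
from bench import arm
import cv2
s=arm.read_state();print(s)
for n in("scene","top"):
    im,d=arm.get_image(n);cv2.imwrite(f"pics/{n}0.png",im);
    import numpy as np
    np.savez(f"{n}0.npz",im=im,d=d)
    p=arm.camera_params(n);print(n,p)
E
```

```text
pics
{'clock': 0.0, 'joints': array([ 1.41359330e+00,  3.85538400e-01,  6.63633907e-03, -5.27278884e-04,
       -1.19400234e+00, -2.58621146e-01]), 'joint_vel': array([-1.55444488e-03,  1.21435263e-05,  3.55410007e-04,  5.73245454e-04,
        2.83220565e-04, -1.82655794e-03]), 'joint_efforts': array([ 3.48716694e-04, -3.92285764e+01,  1.88400668e+01,  4.18642983e+00,
       -4.64488970e-03,  4.66779895e-06]), 'position': array([252.3331302 , 571.5679298 , 403.63205858]), 'ee_rot': array([ 9.78443375e-01, -2.06512449e-01, -1.91301324e-04,  1.06510005e-03]), 'contact_force': array([-0.37097068,  0.03709528,  0.50121233]), 'wrist_torque': array([-0.04089242, -0.11228037, -0.0113571 ]), 'gripper_width': 85.48799855700652}
scene {'mtx': array([[420.93508049,   0.        , 280.75743839],
       [  0.        , 420.93508049, 205.60376754],
       [  0.        ,   0.        ,   1.        ]]), 'R': array([[-0.1167963 ,  0.99310053, -0.01048584],
       [ 0.76154894,  0.08277692, -0.6427995 ],
       [-0.63749654, -0.08306208, -0.76596269]]), 't': array([ -97.99485554, -371.48875005, 1735.37740605])}
top {'mtx': array([[470.73939283,   0.        , 271.24729458],
       [  0.        , 470.73939283, 199.33973969],
       [  0.        ,   0.        ,   1.        ]]), 'R': array([[-0.01092668, -0.99982775,  0.01500256],
       [-0.99597601,  0.00954748, -0.0891102 ],
       [ 0.08895161, -0.01591587, -0.99590878]]), 't': array([ 155.1212523 ,  545.97385379, 1465.99354217])}
```

View pics/scene0.png

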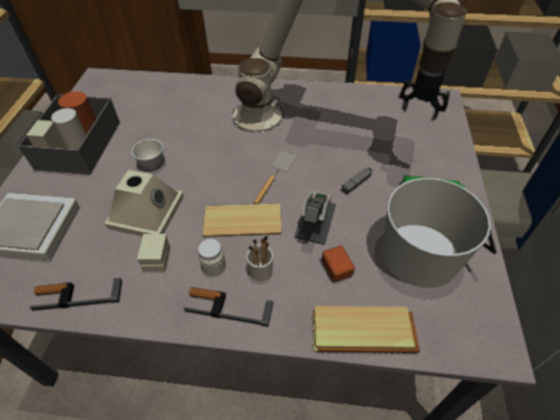

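View pics/top0.png

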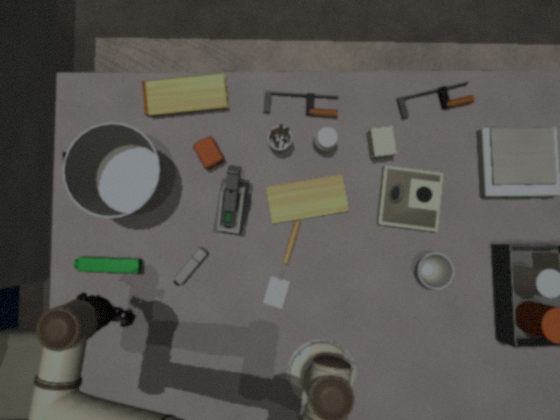

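Candidates for the wand: the docked grey bar (scene 314,205 / top 232,190), a small grey bar lying on the bench (scene 357,180 / top 190,266) and a green bar (top 108,265). By the description it should be the docked one. The board could be the near plank (top 307,199) or the far one (top 186,95). I'll check these in crops.

```bash
cat > h.py <<'E'
import numpy as np, cv2
from bench import arm
def grab(n,tag):
    im,d=arm.get_image(n);cv2.imwrite(f"pics/{n}{tag}.png",im);np.savez(f"{n}{tag}.npz",im=im,d=d);return im,d
def load(n,tag):
    z=np.load(f"{n}{tag}.npz");return z['im'],z['d']
def cloud(n,d):
    p=arm.camera_params(n);K,R,t=p['mtx'],p['R'],p['t']
    v,u=np.mgrid[:d.shape[0],:d.shape[1]]
    c=np.stack([(u-K[0,2])/K[0,0]*d,(v-K[1,2])/K[1,1]*d,d],-1)
    w=(c-t)@R; w[d<=0]=np.nan
    return w
def ray(n,uv,z):
    p=arm.camera_params(n);K,R,t=p['mtx'],p['R'],p['t']
    r=R.T@np.array([(uv[0]-K[0,2])/K[0,0],(uv[1]-K[1,2])/K[1,1],1.]);o=-R.T@t
    return o+r*(z-o[2])/r[2]
def proj(n,X):
    p=arm.camera_params(n);c=p['R']@np.asarray(X,float)+p['t'];q=p['mtx']@c;return q[:2]/q[2]
def crop(im,x0,y0,x1,y1,k,name):
    cv2.imwrite(f"pics/{name}.png",cv2.resize(cv2.convertScaleAbs(im[y0:y1,x0:x1],alpha=1.5),None,fx=k,fy=k,interpolation=cv2.INTER_CUBIC))
E
python3 - <<'E'
from h import *
a,d1=load('scene','0');b,d2=load('top','0')
A=cv2.convertScaleAbs(a[165:265,190:390],alpha=1.6);B=cv2.convertScaleAbs(b[150:250,160:360],alpha=1.6)
cv2.imwrite('pics/c0.png',np.vstack([cv2.resize(x,None,fx=3,fy=3,interpolation=2) for x in(A,B)]))
M=np.hstack([cv2.resize(cv2.convertScaleAbs(a[160:240,100:190],alpha=1.5),(450,400),interpolation=2),cv2.resize(cv2.convertScaleAbs(b[155:240,370:450],alpha=1.5),(350,400),interpolation=2)])
cv2.imwrite('pics/c1.png',M)
for n,d in(('scene',d1),('top',d2)):
    w=cloud(n,d)
    pts={'scene':[(314,205),(357,180),(243,220),(365,330),(157,198),(300,130)],'top':[(232,190),(190,266),(108,265),(307,199),(186,95),(424,194),(255,260)]}[n]
    for u,v in pts: print(n,(u,v),w[v,u].round(0))
E
```

```text
scene (314, 205) [593. 266. 162.]
scene (357, 180) [351. 406.  28.]
scene (243, 220) [557.  41.  14.]
scene (365, 330) [899. 426.  36.]
scene (157, 198) [ 564. -224.   98.]
scene (300, 130) [ 78. 185.   4.]
top (232, 190) [565. 265. 148.]
top (190, 266) [342. 403.  33.]
top (108, 265) [348. 653.  41.]
top (307, 199) [548.  35.  14.]
top (186, 95) [884. 418.  34.]
top (424, 194) [ 547. -292.  153.]
top (255, 260) [357. 203.   3.]
```

View pics/c0.png

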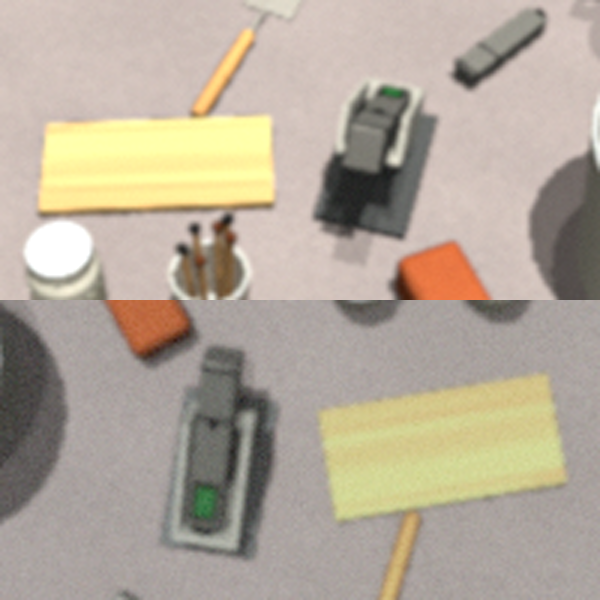

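View pics/c1.png

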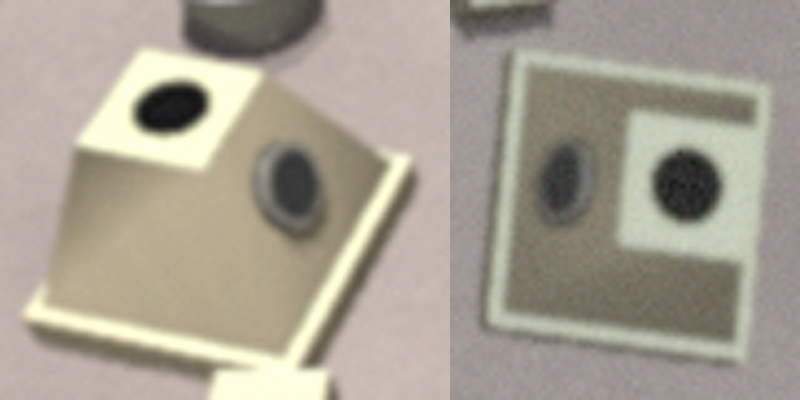

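The docked bar is grey, has a green display and is larger than the loose grey one, and it sits nose towards the robot, so it is the wand. The near plank is 14 mm high, which makes it the board; the far one is at 35 mm and isn't. The dark disc on the mould's slope (top ~424-8,194, left side) is the spot, and the disc on top is the pour hole. Next: measure wand, board and spot.

```bash
python3 - <<'E'
from h import *
im={};W={}
for n in('scene','top'):
    im[n],d=load(n,'0');W[n]=cloud(n,d)
# board
for n,(x0,y0,x1,y1) in {'scene':(195,195,290,245),'top':(255,165,355,230)}.items():
    hsv=cv2.cvtColor(im[n],cv2.COLOR_BGR2HSV)
    m=np.zeros(hsv.shape[:2],np.uint8);m[y0:y1,x0:x1]=cv2.inRange(hsv,(12,70,90),(40,255,255))[y0:y1,x0:x1]
    c=max(cv2.findContours(m,0,1)[0],key=cv2.contourArea)
    P=np.array([ray(n,p,14)[:2] for p in c[:,0].astype(float)],np.float32)
    print(n,'board',cv2.minAreaRect(P))
# floor check
w=W['top'];print('floor z top',np.nanmedian(w[240:260,210:250,2]),'scene',np.nanmedian(W['scene'][150:170,200:230,2]))
# mould plinth z & spot: points on mould's sloping side
for n in W:
    w=W[n].reshape(-1,3)
    sel=(abs(w[:,0]-545)<110)&(w[:,1]<-130)&(w[:,1]>-400)
    q=w[sel]
    for zz,lab in((30,'plinth'),(150,'top')):
        s=q[abs(q[:,2]-zz)<5]
        if len(s)>10: print(n,lab,len(s),cv2.minAreaRect(s[:,:2].astype(np.float32)), np.median(s[:,2]))
    # slope face: fit plane by ransac on z 45..140, y>-260
    f=q[(q[:,2]>40)&(q[:,2]<140)]
    best=None;rng=np.random.default_rng(0)
    for _ in range(3000):
        a=f[rng.integers(0,len(f),3)]
        nn=np.cross(a[1]-a[0],a[2]-a[0]);L=np.linalg.norm(nn)
        if L<500: continue
        nn/=L; nn*=np.sign(nn[2]+1e-9)
        if nn[1]<.5: continue
        r=abs((f-a[0])@nn)<2
        if best is None or r.sum()>best.sum(): best=r
    g=f[best];c=g.mean(0);nn=np.linalg.svd(g-c)[2][2];nn*=np.sign(nn[2])
    print(n,'face',len(g),c.round(1),nn.round(3),'elev',np.degrees(np.arcsin(nn[2])).round(1))
# docked wand
for n in W:
    w=W[n].reshape(-1,3)
    q=w[(w[:,0]>470)&(w[:,0]<720)&(abs(w[:,1]-262)<60)&(w[:,2]>110)]
    print(n,len(q),q.min(0),q.max(0),np.median(q,0))
E
```

```text
scene board ((534.160888671875, 34.09966278076172), (166.35899353027344, 250.79348754882812), 8.709714889526367)
top board ((534.4118041992188, 32.92608642578125), (150.42214965820312, 246.91700744628906), 8.836760520935059)
floor z top -0.16576960171220165 scene 0.9166613764394176
scene plinth 468 ((549.9213256835938, -291.457763671875), (193.21392822265625, 189.9532928466797), 82.24021911621094) 30.324386348626884
scene top 611 ((549.3444213867188, -290.33258056640625), (89.88419342041016, 91.07131958007812), 82.18357849121094) 150.43395964540036
scene face 546 [ 562.5 -227.6   84.7] [0.129 0.933 0.336] elev 19.6
top plinth 731 ((547.3406982421875, -292.15301513671875), (191.72418212890625, 190.62008666992188), 81.93704986572266) 30.400899327619097
top top 842 ((546.8789672851562, -290.71795654296875), (89.08815002441406, 89.21829986572266), 81.67830657958984) 150.03008918287307
top face 494 [ 555.5 -229.3   88.6] [0.121 0.929 0.349] elev 20.4
scene 417 [518.80909927 233.00127632 110.07457659] [642.69114224 304.69419521 180.31721799] [608.12335406 265.3137227  149.15876311]
top 636 [512.30303879 231.53345285 110.06394227] [638.83663625 303.2938373  181.50860176] [568.80307639 264.27342736 142.15166726]
```

```bash
python3 - <<'E'
from h import *
im={};W={}
for n in('scene','top'):
    im[n],d=load(n,'0');W[n]=cloud(n,d)
nn=np.array([.137,.930,.342]);nn=np.array([np.cos(np.radians(82))*np.cos(np.radians(20)),np.sin(np.radians(82))*np.cos(np.radians(20)),np.sin(np.radians(20))])
# board by height
for n in W:
    w=W[n].reshape(-1,3)
    hsv=cv2.cvtColor(im[n],cv2.COLOR_BGR2HSV);m=cv2.inRange(hsv,(12,70,90),(40,255,255)).ravel()>0
    s=w[m&(abs(w[:,2]-14)<5)&(abs(w[:,0]-545)<95)&(abs(w[:,1]-34)<150)]
    print(n,'board',len(s),cv2.minAreaRect(s[:,:2].astype(np.float32)),np.median(s[:,2]))
    mm=np.zeros(hsv.shape[:2],np.uint8)
    x0,y0,x1,y1={'scene':(195,195,290,245),'top':(255,165,355,230)}[n]
    mm[y0:y1,x0:x1]=m.reshape(hsv.shape[:2])[y0:y1,x0:x1]*255
    mm=cv2.morphologyEx(mm,cv2.MORPH_OPEN,np.ones((13,13),np.uint8))
    c=max(cv2.findContours(mm,0,1)[0],key=cv2.contourArea)
    P=np.array([ray(n,p,14)[:2] for p in c[:,0].astype(float)],np.float32)
    print(n,'board ray',cv2.minAreaRect(P))
# spot: dark blob on slope
for n,(x0,y0,x1,y1) in {'scene':(148,185,172,212),'top':(386,178,408,206)}.items():
    g=cv2.cvtColor(im[n],cv2.COLOR_BGR2GRAY)
    print(n,g[y0:y1:3,x0:x1:2])
    m=np.zeros_like(g);sub=g[y0:y1,x0:x1];th=55 if n=='scene' else 50
    th=cv2.threshold(sub,0,255,cv2.THRESH_OTSU)[0];m[y0:y1,x0:x1]=(sub<th)*255
    c=max(cv2.findContours(m,0,1)[0],key=cv2.contourArea)
    e=cv2.fitEllipse(c);print(n,th,e)
    pp=W[n][(m>0)];print('cloud',np.nanmedian(pp,0))
    # ray with plane of spot: face +8
    p=arm.camera_params(n);K,R,t=p['mtx'],p['R'],p['t']
    r=R.T@np.array([(e[0][0]-K[0,2])/K[0,0],(e[0][1]-K[1,2])/K[1,1],1.]);o=-R.T@t
    f={'scene':np.array([562.5,-227.6,84.7]),'top':np.array([555.5,-229.3,88.6])}[n]+8*nn
    print('spot',(o+r*((f-o)@nn)/(r@nn)).round(1))
E
```

```text
scene board 2223 ((536.49658203125, 33.65861511230469), (154.11988830566406, 249.65557861328125), 8.69190502166748) 14.594454509487647
scene board ray ((552.3583374023438, 36.68370056152344), (124.5729751586914, 250.18809509277344), 8.54577922821045)
top board 2462 ((535.7329711914062, 32.095314025878906), (150.57864379882812, 248.36715698242188), 10.359665870666504) 14.135264556337933
top board ray ((550.7967529296875, 35.19178009033203), (116.67353057861328, 245.4030303955078), 8.150018692016602)
scene [[110 112 109 107 104 104 102  98  95  95 106 119]
 [110 111 106  94  95  91  95  98  97  94  88  90]
 [109 105  92  87  56  41  49  80  96  94  90  89]
 [111  95 100  67  38  39  38  52  88  95  91  88]
 [112  92  90  63  40  39  39  44  74  95  92  88]
 [114 101  81  72  43  37  40  51  71  89  92  87]
 [113 110  88  65  73  62  61  64  65  91  92  89]
 [115 112 111 101  75  61  59  62  85  96  93 119]
 [114 112 111 109 105  93  90  94  96  96 117 168]]
scene 76.0 ((158.730224609375, 198.85984802246094), (10.794679641723633, 18.037919998168945), 174.9319305419922)
cloud [ 559.23509227 -221.91101808   92.02530883]
spot [ 561.3 -221.4   91.6]
top [[111  85  85  85  86  86  84  81  85  83  83]
 [105  86  84  86  85  85  81  83  84  84  83]
 [ 98  85  82  84  80  77  69  75  84  81  83]
 [ 93  82  82  68  50  46  54  73  76  84  80]
 [ 89  81  69  51  38  41  46  72  73  79  79]
 [ 85  74  60  39  40  39  44  72  77  83  86]
 [ 82  79  59  43  33  37  53  78  76  85  86]
 [ 82  81  65  57  46  55  65  67  79  88  87]
 [ 82  80  76  64  61  62  69  78  83  88  85]
 [ 79  80  83  82  84  84  86  85  84  86  89]]
top 65.0 ((394.66717529296875, 194.1112823486328), (9.242734909057617, 17.268407821655273), 6.523872375488281)
cloud [ 553.95155175 -222.77149416   96.02092118]
spot [ 553.4 -222.9   95.3]
```

```bash
python3 - <<'E'
from h import *
a=np.radians(82);nn=np.array([np.cos(a)*np.cos(np.radians(20)),np.sin(a)*np.cos(np.radians(20)),np.sin(np.radians(20))])
M=np.array([548.4,-291.7,0]);ey=np.array([np.cos(a),np.sin(a),0])
f0=M+ey*(60.6+0)+[0,0,98]; 
for n,(x0,y0,x1,y1),f in (('scene',(148,185,172,212),(562.5,-227.6,84.7)),('top',(386,178,408,206),(555.5,-229.3,88.6))):
    im,d=load(n,'0');g=cv2.cvtColor(im,cv2.COLOR_BGR2GRAY);W=cloud(n,d)
    m=np.zeros_like(g);m[y0:y1,x0:x1]=(g[y0:y1,x0:x1]<57)*255
    c=max(cv2.findContours(m,0,1)[0],key=cv2.contourArea);q=cv2.moments(m,True);uv=(q['m10']/q['m00'],q['m01']/q['m00'])
    p=arm.camera_params(n);K,R,t=p['mtx'],p['R'],p['t']
    r=R.T@np.array([(uv[0]-K[0,2])/K[0,0],(uv[1]-K[1,2])/K[1,1],1.]);o=-R.T@t
    for ff in(np.array(f),f0):
        ff=ff+8*nn; X=o+r*((ff-o)@nn)/(r@nn);print(n,np.round(uv,1),'spot',X.round(1),'face err',np.round((np.array(f)-f0)@nn,1))
    # outlier points: on boss plane
    w=W.reshape(-1,3);e=(w-f0)@nn
    s=w[(abs(e-8)<2.5)&(abs(w-np.array([558,-222,97])).max(1)<40)];print(len(s),s.mean(0).round(1),s.min(0).round(1),s.max(0).round(1))
E
```

```text
scene [158.5 196.5] spot [ 556.1 -222.5   96.7] face err -0.0
scene [158.5 196.5] spot [ 556.1 -222.5   96.7] face err -0.0
149 [ 557.8 -223.5   99.4] [ 519.  -235.5   73.4] [ 584.2 -211.2  126. ]
top [394.9 192.9] spot [ 557.1 -223.5   95.6] face err -1.2
top [394.9 192.9] spot [ 556.9 -223.    97.6] face err -1.2
135 [ 555.8 -224.    99.8] [ 528.2 -235.4   70.6] [ 583.5 -213.2  127.4]
```

```bash
python3 - <<'E'
from h import *
im,d=load('top','0');W=cloud('top',d)
g=im.astype(int)
import itertools
for n,(x0,y0,x1,y1) in {'top':(214,160,252,240),'scene':(298,186,336,240)}.items():
    im,d=load(n,'0');W=cloud(n,d)[y0:y1,x0:x1].reshape(-1,3)
    W=W[W[:,2]>60]
    rng=np.random.default_rng(0);best=None
    for _ in range(4000):
        a=W[rng.integers(0,len(W),3)];q=np.cross(a[1]-a[0],a[2]-a[0]);L=np.linalg.norm(q)
        if L<200: continue
        q/=L;q*=np.sign(q[2])
        if not(.75<q[2]<.9): continue
        r=abs((W-a[0])@q)<2
        if best is None or r.sum()>best.sum(): best=r
    G=W[best];c=G.mean(0);q=np.linalg.svd(G-c)[2][2];q*=np.sign(q[2])
    print(n,len(G),c.round(1),q.round(3),'tilt',np.arccos(q[2]).round(3),'az',np.degrees(np.arctan2(q[1],q[0])).round(1))
    # axis direction: in-plane
    h=np.array([q[0],q[1],0])/np.hypot(q[0],q[1])
    T=W[(W[:,2]>140)&(abs((W-c)@q)<3)] # tail part
    lat=np.cross([0,0,1],h)
    print(' tail part',len(T),T.mean(0).round(1),'lat range',np.percentile((T-c)@lat,[1,50,99]).round(1),'zmax',T[:,2].max().round(1), 'xmax',T[:,0].max().round(1))
    # centreline by bins of x
    for a,b in((610,640),(590,610),(570,590)):
        S=W[(W[:,0]>a)&(W[:,0]<b)&(abs((W-c)@q)<3)]
        if len(S)>5: print('  bin',a,len(S),S.mean(0).round(1),(S[:,1].min().round(1),S[:,1].max().round(1)))
E
```

```text
top 457 [536.4 271.2 121.2] [-0.57   0.08   0.818] tilt 0.613 az 172.0
 tail part 195 [589.4 264.  158.9] lat range [-17.7   0.3  17.3] zmax 180.2 xmax 619.0
  bin 610 23 [613.3 261.6 175.6] (np.float64(242.9), np.float64(277.4))
  bin 590 71 [599.8 262.2 166.2] (np.float64(243.3), np.float64(278.8))
  bin 570 78 [580.  265.5 152.3] (np.float64(246.7), np.float64(285.5))
scene 215 [538.7 273.4 123.6] [-0.57   0.092  0.816] tilt 0.616 az 170.9
 tail part 87 [591.5 265.9 161.1] lat range [-17.5  -1.   17.8] zmax 180.3 xmax 619.2
  bin 610 18 [614.3 264.6 176.1] (np.float64(247.2), np.float64(278.5))
  bin 590 30 [599.9 262.9 167.3] (np.float64(244.0), np.float64(281.2))
  bin 570 26 [579.4 268.  152.7] (np.float64(251.5), np.float64(286.5))
```

```bash
cat >> h.py <<'E'
from scipy.spatial.transform import Rotation as Ro
def go(target,az=None,back=155,s=None):
    """target: grasp-point world; prints tool shift + spin"""
    s=s or arm.read_state();R=Ro.from_quat(s['ee_rot']).as_matrix()
    gp=s['position']+R@np.array([0,0,back]);a0=np.degrees(np.arctan2(R[1,0],R[0,0]))
    sh=R.T@(np.asarray(target,float)-gp)
    sp=None if az is None else -((az-a0+180)%360-180)
    print('t',round(s['clock'],2),'gp',gp.round(1),'az',round(a0,1),'shift',sh.round(1),'spin',sp,'q',s['joints'].round(2),'F',s['contact_force'].round(1),'w',round(s['gripper_width'],1))
E
python3 -m jog '[[[57,18,0,10],[114,36,0,20],[171,54,0,30],[228,71,0,40],[285,89,0,50]]]'
python3 -c "
from h import *
go([607,261.4,230],171.5)"
```

```text
clock: 0.72
position: [478.2, 373.6, 403.6]
ee_rot: [0.798, -0.603, 0.0, 0.001]
contact_force: [0.5, 1.2, -0.2]
gripper_width: 85.2
t 0.72 gp [478.  373.2 248.6] az -74.1 shift [142.8 -93.6  18.7] spin 114.35143392018028 q [ 0.93  0.36 -0.04  0.   -1.18 -0.65] F [ 0.5  1.2 -0.2] w 85.2
```

```bash

python3 -m jog '[[[30,-20,0,10],[60,-40,0,20],[90,-60,0,30],[118,-78,0,40],[142.8,-93.6,0,50]]]'
python3 -c "
from h import *
go([607,261.4,230],171.5)"
```

```text
clock: 1.35
position: [608.1, 260.8, 402.9]
ee_rot: [-0.466, 0.885, -0.001, -0.002]
contact_force: [-0.7, 0.2, 0.7]
gripper_width: 85.2
t 1.35 gp [607.7 260.4 247.9] az -124.5 shift [-0.5  1.1 17.9] spin 63.987590262242406 q [ 0.65  0.45  0.11  0.   -1.23 -1.25] F [-0.7  0.2  0.7] w 85.2
```

```bash

python3 -m jog '[[[0,0,0,10.5],[0,0,0,21],[0,0,0,31.5],[0,0,0,42],[0,0,0,52.5]]]'
python3 -m jog '[[[0,0,0,6],[0,0,0,11.5],[0,0,0,11.5],[0,0,0,11.5],[0,0,0,11.5]]]'
python3 -c "
from h import *
grab('scene','1');
go([607,261.4,143],171.5)
im,d=load('scene','1');crop(im,230,100,420,260,4,'s1c')"
```

```text
clock: 1.98
position: [608.0, 260.8, 402.1]
ee_rot: [-0.023, 1.0, -0.002, -0.002]
contact_force: [0.3, 0.3, 0.1]
gripper_width: 85.3
clock: 2.6
position: [608.0, 260.8, 402.0]
ee_rot: [0.077, 0.997, -0.002, -0.002]
contact_force: [-0.2, 0.1, -0.0]
gripper_width: 85.3
t 2.65 gp [607.4 260.2 247. ] az 171.2 shift [  0.2   1.5 104. ] spin -0.33513301558082276 q [ 0.65  0.45  0.1   0.   -1.23 -2.37] F [-0.1  0.2  0.6] w 85.6
```

View pics/s1c.png

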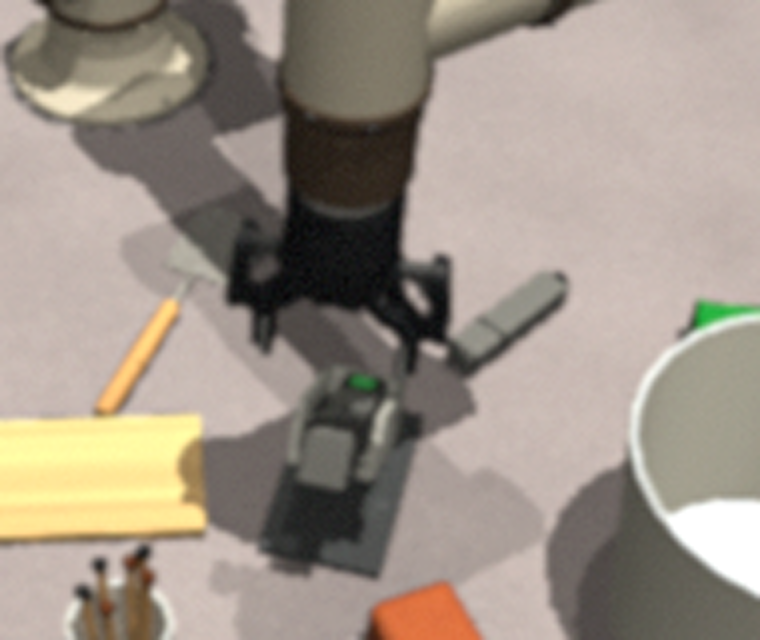

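The gripper (crop ~345,300) sits over the tail (~325,455) with its fingers straddling it, aligned. Descending and gripping.

```bash

python3 -m jog '[[[0,1,25,0],[0,1,50,0],[0,1,75,0],[0,1,95,0],[0,1,106,0]]]'
python3 -m jog '[[[0,0,0,0],[0,0,0,0],[0,0,0,0],[0,0,0,0],[0,0,0,0]]]' 20
python3 -c "
from h import *
go([607,261.4,143],171.5)"
```

```text
clock: 3.28
position: [607.6, 261.3, 294.8]
ee_rot: [0.077, 0.997, -0.002, -0.002]
contact_force: [-0.5, -0.2, -0.0]
gripper_width: 85.4
clock: 3.9
position: [607.8, 261.6, 296.1]
ee_rot: [0.077, 0.997, -0.002, -0.001]
contact_force: [-0.9, 1.9, 4.6]
gripper_width: 35.3
t 3.9 gp [607.4 261.1 141.1] az 171.2 shift [ 0.4  0.2 -1.9] spin -0.2977718589431504 q [ 0.65  0.53 -0.03  0.   -1.01 -2.38] F [-0.9  1.9  4.6] w 35.3
```

```bash

python3 -m jog '[[[0,0,-10,0],[0,0,-22,0],[0,0,-40,0],[0,0,-65,0],[0,0,-90,0]]]'
python3 -m jog '[[[0,0,-25,0],[0,0,-45,0],[0,0,-60,0],[0,0,-60,0],[0,0,-60,0]]]'
python3 -c "
from h import *
grab('scene','2');grab('top','2')
go([607,261.4,143],171.5)
im,d=load('scene','2');crop(im,230,100,420,260,4,'s2c')"
```

```text
clock: 4.53
position: [608.0, 261.8, 387.8]
ee_rot: [0.077, 0.997, -0.002, -0.001]
contact_force: [0.0, 0.4, -1.7]
gripper_width: 35.5
clock: 5.15
position: [608.0, 261.9, 446.7]
ee_rot: [0.077, 0.997, -0.002, -0.002]
contact_force: [0.7, -0.1, -2.5]
gripper_width: 35.4
t 5.25 gp [607.4 261.3 291.4] az 171.2 shift [ -0.2   0.8 148.4] spin -0.30929740748993595 q [ 0.65  0.43  0.18  0.   -1.33 -2.38] F [-0.  -0.1 -2.5] w 35.2
```

View pics/s2c.png

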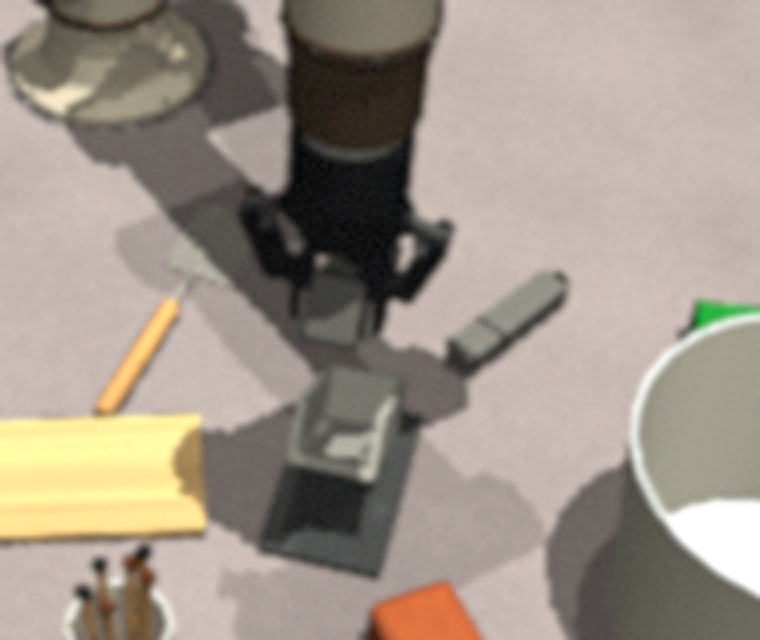

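View pics/top2.png

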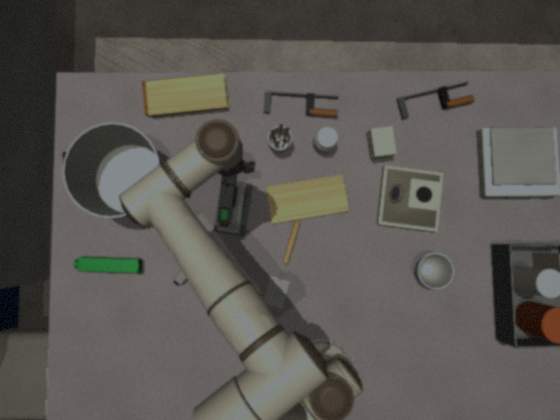

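The wand is out and held (crop 340,300), and the dock is empty (crop 340,430). Next I'll check the wand's pitch in the grip and measure the dock's upper wall edges.

```bash
python3 - <<'E'
from h import *
im,d=load('top','2');W=cloud('top',d);Z=W[190:235:4,212:252:3]
print('top z');print(Z[...,2].round(0))
w=W[195:230,215:245].reshape(-1,3);w=w[(w[:,2]>170)&(w[:,2]<300)]
print(len(w),w.mean(0).round(1));c=w.mean(0);u,s,v=np.linalg.svd(w-c);print(s.round(1),v.round(3))
im,d=load('scene','2');W=cloud('scene',d)[186:228,296:336].reshape(-1,3)
for zz in range(80,160,8):
    s=W[abs(W[:,2]-zz)<4]
    s=s[(s[:,0]>480)&(s[:,0]<600)]
    if len(s): print(zz,len(s),'x',s[:,0].min().round(0),s[:,0].max().round(0),'y',s[:,1].min().round(0),s[:,1].max().round(0))
s=W[(W[:,2]>118)&(W[:,0]<600)&(W[:,2]<160)]
o=np.argsort(-s[:,2]);print(s[o[:25]].round(0))
E
```

```text
top z
[[ -8.   3.   0. 281. 279. 279. 286. 277. 266.  96.  97.  83.  15.   3.]
 [ 10.   6.   3. 272. 274. 273. 282. 278. 266.  84. 129.   8.  14.   5.]
 [ -1.   1.  -1. 269. 266. 269. 270. 260. 247.  76. 131.   8.  12.  -1.]
 [ -8.   2.   5. 255. 260. 265. 261. 250. 223.  66. 119.  11.   6.   3.]
 [ -5.   2.  16. 250. 251. 252. 253. 246.  66.  58. 110.  22.  10.   3.]
 [ -1.   1.  12. 246. 250. 254. 251.  53.  53.  53.  69.   7.   7.  -3.]
 [ -1.   2. 232. 242. 237. 242. 241.  41.  40.  86.   7.   8.  -3.  -1.]
 [ -4.  -2. 231. 233. 236. 236. 233.  38.  33.  88.  13.   9.  -3.  -1.]
 [ -1.   7. 219. 229. 224. 224. 220.  25.  25.  83.  13.   9.   6.   4.]
 [ -3.  14.  72.  47. 203. 205.  51.  40.  39.  73.  10.  11.  -0.   0.]
 [ -1.   7.  11.  56.  64.  55.  59.  65.  60.  49.  13.   9.  -2.  -0.]
 [ -0.  -6.   1.   2.   3.   0.  -3.  12.  10.  13.   7.   1.  -5.   1.]]
475 [502.  274.7 245.3]
[630.8 258.8 113.1] [[-0.784  0.198 -0.588]
 [-0.065 -0.969 -0.239]
 [ 0.617  0.149 -0.773]]
80 65 x 485.0 585.0 y 239.0 311.0
88 46 x 488.0 587.0 y 235.0 311.0
96 81 x 499.0 591.0 y 232.0 308.0
104 38 x 503.0 588.0 y 231.0 308.0
112 27 x 515.0 581.0 y 234.0 305.0
120 25 x 526.0 575.0 y 233.0 302.0
128 20 x 537.0 570.0 y 235.0 302.0
136 3 x 548.0 554.0 y 235.0 238.0
[[554. 238. 135.]
 [548. 238. 133.]
 [548. 235. 133.]
 [557. 295. 132.]
 [560. 299. 131.]
 [560. 296. 131.]
 [563. 296. 130.]
 [555. 298. 130.]
 [562. 299. 130.]
 [552. 238. 129.]
 [552. 235. 128.]
 [556. 236. 128.]
 [543. 241. 128.]
 [547. 235. 127.]
 [546. 241. 126.]
 [563. 299. 126.]
 [553. 239. 125.]
 [567. 296. 125.]
 [557. 239. 125.]
 [570. 297. 125.]
 [550. 302. 125.]
 [537. 237. 124.]
 [553. 302. 124.]
 [545. 301. 124.]
 [561. 233. 124.]]
```

```bash
python3 -c "
from h import *
go([543,85,200],-81.5)"
```

```text
t 5.25 gp [607.4 261.3 291.4] az 171.2 shift [  36.2 -183.6   92.5] spin -107.30929740748991 q [ 0.65  0.43  0.18  0.   -1.33 -2.38] F [-0.  -0.1 -2.5] w 35.2
```

```bash

python3 -m jog '[[[7,-36,0,-10],[14,-73,0,-20],[21,-110,0,-30],[28,-147,0,-40],[36,-183,0,-50]]]'
python3 -m jog '[[[0,0,15,-10],[0,0,30,-20],[0,0,50,-30],[0,0,65,-40],[0,0,75,-50]]]'
python3 -c "
from h import *
go([543,85,165],-81.5)"
```

```text
clock: 5.88
position: [543.9, 85.5, 446.8]
ee_rot: [-0.354, 0.935, -0.001, -0.004]
contact_force: [0.9, -0.1, -1.1]
gripper_width: 35.6
clock: 6.5
position: [543.1, 85.0, 370.2]
ee_rot: [0.718, -0.696, -0.001, 0.005]
contact_force: [-0.7, 0.8, -1.8]
gripper_width: 35.4
t 6.5 gp [541.8  84.2 215.2] az -88.2 shift [-1.  -1.7 50.2] spin -6.667477132390189 q [ 0.45  0.29 -0.23  0.   -1.07 -0.42] F [-0.7  0.8 -1.8] w 35.4
```

```bash

python3 -m jog '[[[-1,-2,15,-6.7],[-1,-2,30,-6.7],[-1,-2,45,-6.7],[-1,-2,50,-6.7],[-1,-2,50,-6.7]]]'
python3 -c "
from h import *
grab('scene','3');grab('top','3')
go([543,85,165],-81.5)
im,d=load('scene','3');crop(im,180,120,340,250,4,'s3c')
W=cloud('scene',d)[150:235,195:290].reshape(-1,3);hs=im[150:235,195:290].reshape(-1,3).astype(int)
s=W[(W[:,2]>25)&(W[:,2]<150)];print(len(s),s.min(0),s.max(0))"
```

```text
clock: 7.12
position: [544.7, 85.8, 319.9]
ee_rot: [0.758, -0.653, -0.002, 0.005]
contact_force: [0.0, -0.5, -3.0]
gripper_width: 35.4
t 7.22 gp [543.7  85.2 165.8] az -81.5 shift [0.1 0.8 0.8] spin 0.028325806147392996 q [ 0.45  0.34 -0.29  0.   -0.95 -0.3 ] F [ 0.4 -0.8 -1.9] w 35.4
557 [533.17349228 -65.39482581  62.73287302] [581.28762372  95.58256725 149.88771641]
```

View pics/s3c.png

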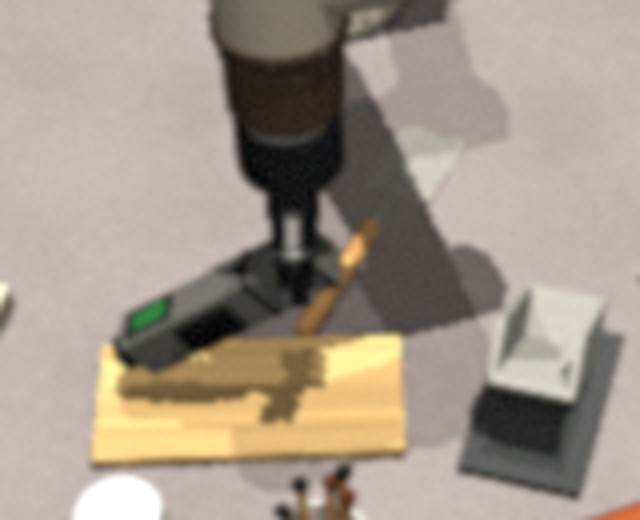

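Wand held nose-down over the board, nose at crop (125,350), display up. Lowering onto the nose.

```bash

python3 -m jog '[[[0,0,10,0],[0,0,20,0],[0,0,28,0],[0,0,34,0],[0,0,36,0]]]'
python3 -m jog '[[[0,0,3,0],[0,0,6,0],[0,0,9,0],[0,0,12,0],[0,0,15,0]]]'
python3 -c "
from h import *
go([539,115,60],-81.5)"
```

```text
clock: 7.85
position: [544.6, 85.7, 284.2]
ee_rot: [0.758, -0.653, -0.001, 0.005]
contact_force: [-1.0, 0.4, -1.9]
gripper_width: 35.2
clock: 8.48
position: [545.3, 86.3, 270.8]
ee_rot: [0.758, -0.652, -0.0, 0.003]
contact_force: [-2.1, 4.6, 6.0]
gripper_width: 35.6
t 8.47 gp [544.6  85.6 115.8] az -81.4 shift [-30.1   0.8  55.7] spin 0.09627586022531887 q [ 0.45  0.4  -0.35  0.   -0.83 -0.3 ] F [-2.1  4.6  6. ] w 35.6
```

```bash

python3 -m jog '[[[-2,0,4,0],[-4,0,8,0],[-6,0,12,0],[-8,0,15,0],[-10,0,18,0]]]'
python3 -c "
from h import *
go([539,115,35],-81.5)
grab('scene','4');im,d=load('scene','4');crop(im,180,120,340,250,4,'s4c')"
```

```text
clock: 9.1
position: [544.2, 96.8, 253.7]
ee_rot: [0.758, -0.652, 0.0, 0.002]
contact_force: [-0.7, 3.5, 4.1]
gripper_width: 35.4
t 9.1 gp [543.8  96.2  98.7] az -81.4 shift [-19.5   1.8  63.6] spin 0.14054092559661058 q [ 0.47  0.42 -0.36  0.   -0.79 -0.32] F [-0.7  3.5  4.1] w 35.4
```

View pics/s4c.png

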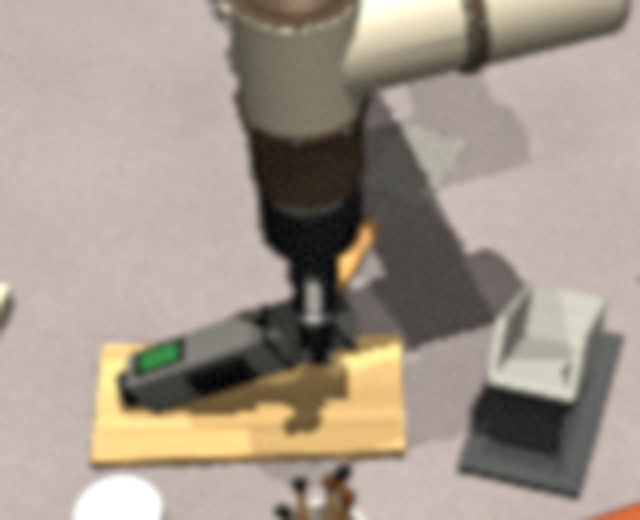

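Pivoting in the grip works, with the nose on the board at crop (130,390). Continuing.

```bash

python3 -m jog '[[[-3,0,7,0],[-6,0,14,0],[-9,0,21,0],[-11,0,28,0],[-13,0,35,0]]]'
python3 -m jog '[[[-1,0,5,0],[-2,0,10,0],[-3,0,15,0],[-3,0,19,0],[-3,0,22,0]]]'
python3 -c "
from h import *
go([539,115,35],-81.5)
grab('scene','5');im,d=load('scene','5');crop(im,180,120,340,250,4,'s5c')"
```

```text
clock: 9.78
position: [542.4, 110.0, 218.0]
ee_rot: [0.759, -0.651, 0.001, 0.002]
contact_force: [0.5, 3.6, 4.5]
gripper_width: 35.9
clock: 10.4
position: [541.9, 112.8, 195.7]
ee_rot: [0.759, -0.651, 0.001, 0.002]
contact_force: [-1.9, 2.4, 3.0]
gripper_width: 35.1
t 10.4 gp [541.7 112.2  40.7] az -81.3 shift [-3.2  2.2  5.7] spin 0.19635823622473936 q [ 0.5   0.51 -0.41  0.   -0.66 -0.35] F [-1.9  2.4  3. ] w 35.1
```

View pics/s5c.png

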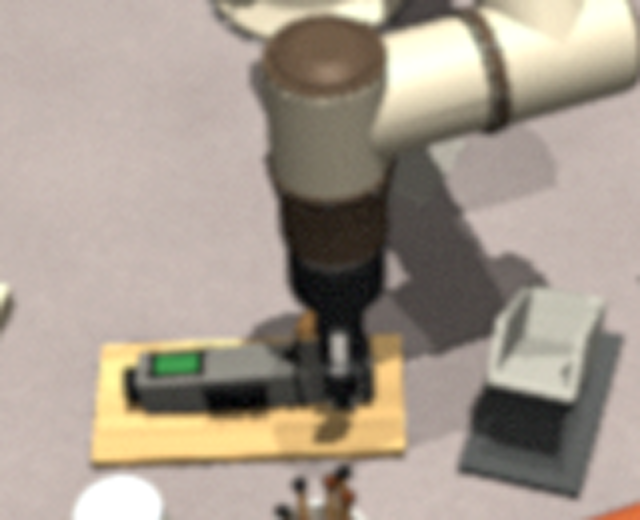

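Nearly flat. Last few millimetres slowly.

```bash

python3 -m jog '[[[0,0,1,0],[0,0,2,0],[0,0,3,0],[0,0,4,0],[0,0,4,0]]]'
python3 -c "
from h import *
go([539,115,35],-81.5)
grab('top','6');im,d=load('top','6');W=cloud('top',d);
w=W.reshape(-1,3);s=w[(abs(w[:,0]-552)<25)&(w[:,1]>-40)&(w[:,1]<70)&(w[:,2]>45)&(w[:,2]<75)]
c=s.mean(0);print(len(s),c,np.linalg.svd(s-c)[2][2],s.min(0),s.max(0))
crop(im,220,130,380,250,4,'t6c')"
```

```text
clock: 11.08
position: [541.8, 112.7, 191.2]
ee_rot: [0.759, -0.651, 0.001, 0.002]
contact_force: [-0.9, 2.2, 1.3]
gripper_width: 35.9
t 11.07 gp [541.5 112.1  36.2] az -81.3 shift [-3.3  2.   1.2] spin 0.2120684638603052 q [ 0.5   0.51 -0.42  0.   -0.65 -0.35] F [-0.9  2.2  1.3] w 35.9
349 [556.51311993   7.54489329  59.2120554 ] [ 0.08396085 -0.00136098  0.99646812] [531.65720734 -39.39048001  45.2750282 ] [576.88738163  55.13358992  69.86645833]
```

View pics/t6c.png

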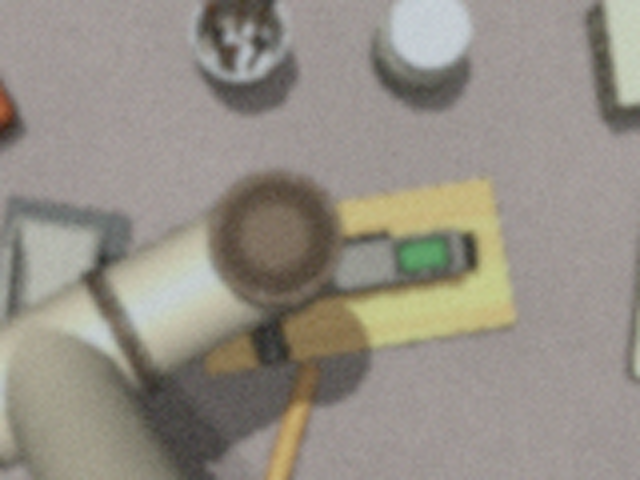

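```bash

python3 -m jog '[[[0,0,0.7,0],[0,0,1.4,0],[0,0,2,0],[0,0,2,0],[0,0,2,0]]]'
python3 -c "
from h import *
go([539,115,35],-81.5)"
```

```text
clock: 11.75
position: [541.8, 112.7, 189.3]
ee_rot: [0.759, -0.651, 0.001, 0.002]
contact_force: [-0.7, 3.3, 4.4]
gripper_width: 35.4
t 11.75 gp [541.5 112.1  34.3] az -81.3 shift [-3.3  2.  -0.7] spin 0.20739651470745457 q [ 0.5   0.52 -0.42  0.   -0.64 -0.35] F [-0.7  3.3  4.4] w 35.4
```

```bash

python3 -m jog '[[[0,0,0,0],[0,0,0,0],[0,0,0,0],[0,0,0,0],[0,0,0,0]]]' 75
python3 -m jog '[[[0,0,-15,0],[0,0,-35,0],[0,0,-60,0],[0,0,-90,0],[0,0,-110,0]]]'
python3 -m jog '[[[-60,0,0,0],[-110,0,0,0],[-110,0,0,0],[-110,0,0,0],[-110,0,0,0]]]'
python3 - <<'E'
from h import *
go([539,115,35],-81.5)
for n in('scene','top'):
    im,d=grab(n,'7');W=cloud(n,d);w=W.reshape(-1,3)
    s=w[(abs(w[:,0]-552)<45)&(w[:,1]>-100)&(w[:,1]<140)&(w[:,2]>50)&(w[:,2]<70)]
    c=s.mean(0);q=np.linalg.svd(s-c)[2];print(n,len(s),c.round(1),q[2].round(3),cv2.minAreaRect(s[:,:2].astype(np.float32)))
    a=q[0]/np.linalg.norm(q[0]);print('axis',a.round(3),np.percentile((s-c)@a,[1,99]))
im,d=load('top','7');crop(im,220,130,380,250,4,'t7c')
E
```

```text
clock: 12.38
position: [541.8, 112.6, 189.2]
ee_rot: [0.759, -0.651, 0.0, 0.002]
contact_force: [1.0, -0.7, -0.2]
gripper_width: 75.1
clock: 13.0
position: [542.1, 113.1, 302.0]
ee_rot: [0.759, -0.651, 0.001, 0.001]
contact_force: [-0.4, -0.6, -0.1]
gripper_width: 75.0
clock: 13.62
position: [525.5, 220.9, 302.0]
ee_rot: [0.758, -0.652, 0.001, 0.001]
contact_force: [0.3, 0.0, 0.4]
gripper_width: 75.0
t 13.62 gp [525.6 220.4 147. ] az -81.4 shift [105.9   2.7 112.3] spin 0.14569566565484138 q [ 0.68  0.39 -0.27  0.   -0.91 -0.53] F [0.3 0.  0.4] w 75.0
scene 608 [556.   43.4  57.9] [-0.074 -0.012 -0.997] ((556.7323608398438, 38.936424255371094), (44.8476448059082, 199.93746948242188), 9.209858894348145)
axis [ 0.157 -0.988  0.   ] [-92.64478735  95.22121693]
top 721 [551.6  41.8  57.8] [0.023 0.003 1.   ] ((555.2255249023438, 37.87300109863281), (42.30143737792969, 199.82701110839844), 8.618643760681152)
axis [-0.153  0.988  0.001] [-96.95391005  93.28253166]
```

View pics/t7c.png

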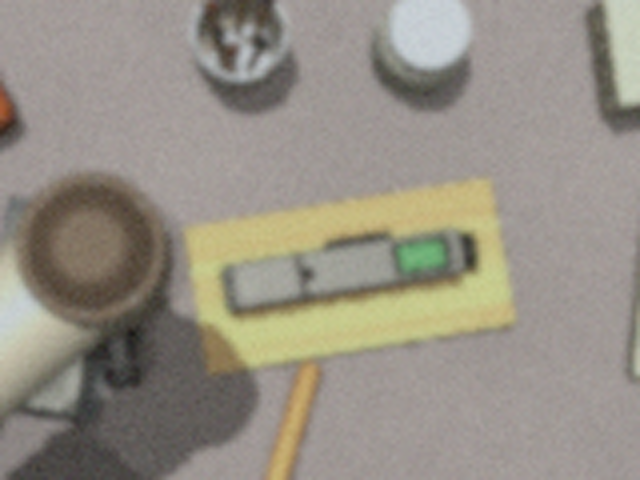

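Wand rests flat, display up, nose (crop 475,252) pointing -y, trigger pad (358,240) on the far side. Locating the trigger centre for the waist grasp.

```bash
python3 - <<'E'
from h import *
for p in((225,290),(478,252),(325,245),(392,236),(361,263)):
    print(p,ray('top',(220+(p[0]-1.5)/4,130+(p[1]-1.5)/4),58 if p[1]!=240 else 50).round(1))
u=np.array([np.cos(np.radians(-81)),np.sin(np.radians(-81)),0])
o=np.array([553.2,30,36]);print(proj('top',o+u*25+[21,3,0]),proj('top',o-u*25+[21,3,0]))
go(o+[0,0,120],-81.2); go(o,-81.2)
E
```

```text
(225, 290) [535.7 135.9  58. ]
(478, 252) [563.3 -60.6  58. ]
(325, 245) [569.9  58.   58. ]
(392, 236) [576.4   5.9  58. ]
(361, 263) [555.6  30.4  58. ]
[316.06352039 188.87294643] [300.43019758 191.49034421]
t 13.72 gp [525.8 220.4 146.8] az -81.4 shift [192.4   1.4  -8.6] spin -0.16972814394489433 q [ 0.68  0.39 -0.27  0.   -0.91 -0.53] F [ 0.6  0.2 -0.3] w 75.3
t 13.72 gp [525.8 220.4 146.8] az -81.4 shift [192.    1.5 111.4] spin -0.16972814394489433 q [ 0.68  0.39 -0.27  0.   -0.91 -0.53] F [ 0.6  0.2 -0.3] w 75.3
```

```bash

python3 -m jog '[[[60,0,-8,0],[115,0,-8,0],[165,0,-8,0],[192.5,1.5,-8,0],[192.5,1.5,-8,0]]]' 85
python3 -c "
from h import *
go([553.2,29.5,37],-81.2)"
```

```text
clock: 14.35
position: [552.9, 27.9, 310.4]
ee_rot: [0.757, -0.654, 0.001, 0.001]
contact_force: [-1.1, 0.1, 0.1]
gripper_width: 84.8
t 14.35 gp [553.   27.4 155.4] az -81.6 shift [ -2.4  -0.5 118.4] spin -0.41940805610357756 q [ 0.34  0.35 -0.3   0.   -0.92 -0.2 ] F [-1.1  0.1  0.1] w 84.8
```

```bash

python3 -m jog '[[[-2,0,30,0],[-2,-0.5,60,0],[-2,-0.5,90,0],[-2,-0.5,110,0],[-2,-0.5,118,0]]]'
python3 -m jog '[[[0,0,0,0],[0,0,0,0],[0,0,0,0],[0,0,0,0],[0,0,0,0]]]' 20
python3 -c "
from h import *
go([553.2,29.5,37],-81.2)"
```

```text
clock: 14.98
position: [552.9, 30.1, 191.2]
ee_rot: [0.757, -0.653, 0.001, 0.002]
contact_force: [-0.1, 0.4, 0.1]
gripper_width: 85.4
clock: 15.6
position: [553.4, 30.4, 193.1]
ee_rot: [0.757, -0.653, 0.001, 0.001]
contact_force: [-0.2, 1.2, 5.3]
gripper_width: 36.6
t 15.6 gp [553.7  29.9  38.1] az -81.5 shift [0.4 0.6 1.1] spin -0.34858608574489836 q [ 0.35  0.51 -0.41  0.01 -0.65 -0.2 ] F [-0.2  1.2  5.3] w 36.6
```

```bash

python3 -m jog '[[[0,0,-15,0],[0,0,-45,0],[0,0,-85,0],[0,0,-130,0],[0,0,-155,0]]]'
python3 -c "
from h import *
go([545,158,195],-98)"
```

```text
clock: 16.23
position: [553.0, 30.6, 351.6]
ee_rot: [0.757, -0.653, 0.003, -0.001]
contact_force: [-0.1, -0.4, -2.6]
gripper_width: 36.6
t 16.23 gp [553.8  30.4 196.6] az -81.6 shift [-127.5  -10.     1.4] spin 16.443758427428207 q [ 0.35  0.31 -0.25  0.   -1.01 -0.2 ] F [-0.1 -0.4 -2.6] w 36.6
```

```bash

python3 -m jog '[[[-35,-3,0,4],[-70,-6,0,8],[-105,-9,0,13],[-127,-10,1,16.4],[-127,-10,1,16.4]]]'
python3 - <<'E'
from h import *
go([545,158,160],-98)
for n in('scene','top'):
    im,d=grab(n,'8')
im,d=load('scene','8');crop(im,220,120,380,250,4,'s8c')
W=cloud('scene',d)[150:240,200:340].reshape(-1,3)
s=W[(W[:,2]>175)&(W[:,2]<230)&(W[:,1]>40)&(W[:,1]<290)]
for y in range(50,290,15):
    t=s[abs(s[:,1]-y)<7]
    if len(t)>3: print(y,len(t),np.percentile(t[:,2],[10,50,90]).round(0),np.median(t[:,0]).round(0))
E
```

```text
clock: 16.85
position: [543.6, 158.7, 350.8]
ee_rot: [-0.657, 0.754, -0.002, 0.002]
contact_force: [-0.3, -0.6, -2.1]
gripper_width: 36.4
t 16.85 gp [544.4 158.5 195.8] az -97.8 shift [ 0.4 -0.5 35.8] spin 0.17238730218625165 q [ 0.57  0.33 -0.22  0.   -1.02 -0.71] F [-0.3 -0.6 -2.1] w 36.4
65 17 [193. 204. 209.] 542.0
80 60 [186. 208. 216.] 546.0
95 80 [183. 213. 218.] 551.0
110 80 [184. 215. 219.] 552.0
125 72 [182. 212. 218.] 555.0
140 18 [178. 188. 197.] 561.0
155 26 [190. 198. 205.] 574.0
170 92 [187. 215. 222.] 562.0
185 91 [184. 214. 217.] 562.0
200 92 [183. 214. 218.] 565.0
215 91 [184. 214. 218.] 567.0
230 86 [186. 214. 218.] 569.0
245 88 [186. 214. 218.] 571.0
260 86 [182. 213. 218.] 570.0
```

View pics/s8c.png

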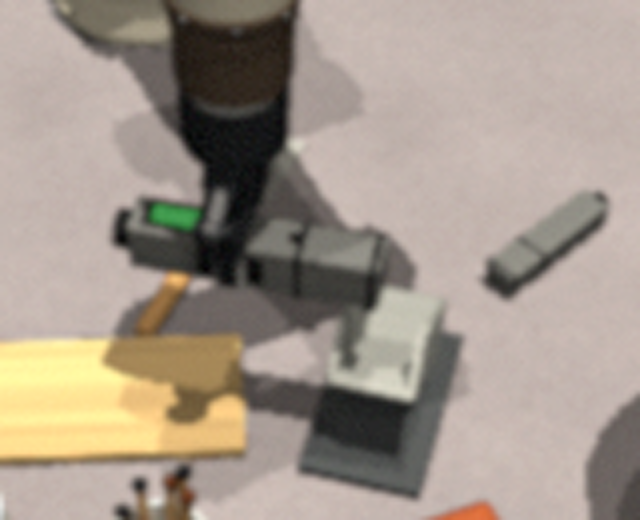

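Wand level above the dock, tail over the near wall (crop 380,290). Lowering slowly onto the wall corner.

```bash

python3 -m jog '[[[0,0,8,0],[0,0,16,0],[0,0,22,0],[0,0,27,0],[0,0,30,0]]]'
python3 -m jog '[[[0,0,3,0],[0,0,6,0],[0,0,9,0],[0,0,12,0],[0,0,15,0]]]'
python3 -c "
from h import *
go([545,158,130],-98)"
```

```text
clock: 17.58
position: [544.0, 157.2, 320.2]
ee_rot: [-0.657, 0.754, -0.002, 0.001]
contact_force: [0.9, 0.5, -2.9]
gripper_width: 36.9
clock: 18.2
position: [544.6, 157.1, 307.3]
ee_rot: [-0.657, 0.754, -0.003, 0.003]
contact_force: [-2.9, -3.1, 8.5]
gripper_width: 36.4
t 18.2 gp [545.9 156.9 152.4] az -97.9 shift [-0.9  1.2 22.3] spin 0.1358995369752165 q [ 0.57  0.37 -0.28  0.01 -0.91 -0.71] F [-2.9 -3.1  8.5] w 36.4
```

```bash

python3 -m jog '[[[0,0,4,0],[0,0,8,0],[0,0,12,0],[0,0,16,0],[0,0,19,0]]]'
python3 - <<'E'
from h import *
go([545,158,130],-98)
im,d=grab('scene','9');crop(im,220,120,380,250,4,'s9c')
im2,d2=grab('top','9')
for n,D in(('scene',d),('top',d2)):
    w=cloud(n,D).reshape(-1,3);s=w[(w[:,2]>100)&(w[:,2]<215)&(w[:,1]>50)&(w[:,1]<290)&(w[:,0]>515)&(w[:,0]<600)]
    for y in range(60,290,15):
        t=s[abs(s[:,1]-y)<7]
        if len(t)>3: print(n,y,len(t),np.percentile(t[:,2],[10,50,90]).round(0),np.median(t[:,0]).round(0))
E
```

```text
clock: 18.82
position: [545.4, 156.5, 290.4]
ee_rot: [-0.657, 0.754, -0.004, 0.004]
contact_force: [-1.0, -5.0, 6.5]
gripper_width: 36.6
t 18.82 gp [547.2 156.3 135.4] az -97.8 shift [-1.4  2.5  5.4] spin 0.15182314582474987 q [ 0.57  0.39 -0.3   0.01 -0.87 -0.71] F [-1.  -5.   6.5] w 36.6
scene 60 5 [116. 123. 127.] 546.0
scene 75 42 [114. 127. 138.] 548.0
scene 90 73 [111. 135. 143.] 553.0
scene 105 77 [111. 141. 147.] 555.0
scene 120 71 [111. 142. 150.] 557.0
scene 135 34 [115. 134. 202.] 564.0
scene 150 36 [129. 144. 190.] 578.0
scene 165 120 [133. 166. 206.] 569.0
scene 180 92 [131. 161. 167.] 564.0
scene 195 84 [134. 163. 170.] 568.0
scene 210 83 [139. 168. 173.] 569.0
scene 225 86 [141. 172. 178.] 571.0
scene 240 104 [111. 166. 181.] 572.0
scene 255 88 [146. 170. 184.] 573.0
scene 270 14 [100. 146. 156.] 558.0
top 60 7 [121. 124. 126.] 536.0
top 75 48 [121. 129. 138.] 536.0
top 90 64 [133. 139. 144.] 535.0
top 105 42 [137. 142. 146.] 531.0
top 120 10 [109. 143. 146.] 523.0
top 240 7 [178. 182. 185.] 572.0
top 255 18 [155. 176. 184.] 569.0
```

View pics/s9c.png

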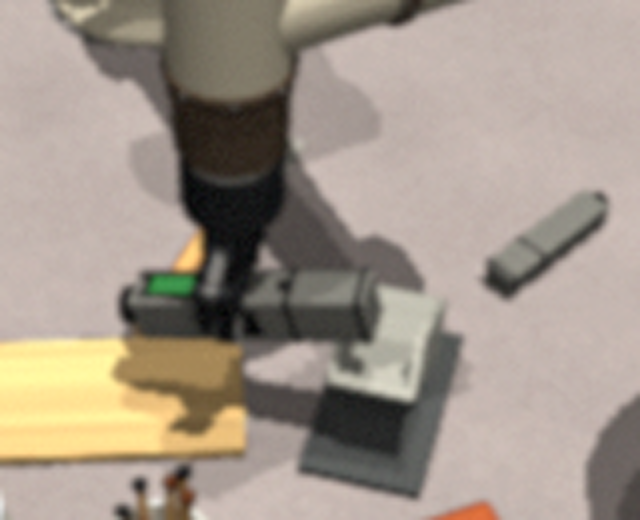

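Pitch is now about 14° nose-down; roughly 10 mm more for 20°.

```bash

python3 -m jog '[[[0,0,3,0],[0,0,6,0],[0,0,9,0],[0,0,11,0],[0,0,11,0]]]'
python3 -m jog '[[[0,0,-10,0],[0,0,-25,0],[0,0,-40,0],[0,0,-55,0],[0,0,-55,0]]]'
python3 - <<'E'
from h import *
s=arm.read_state();R=Ro.from_quat(s['ee_rot']).as_matrix();gp=s['position']+R@[0,0,155]
go([545,158,190],-98)
for n in('scene','top'):
    im,d=grab(n,'10')
    w=cloud(n,d).reshape(-1,3)
    s=w[(w[:,2]>110)&(w[:,2]<280)&(w[:,1]>50)&(w[:,1]<290)&(w[:,0]>515)&(w[:,0]<600)]
    P=[]
    for y in list(range(60,130,6))+list(range(185,265,6)):
        t=s[abs(s[:,1]-y)<4]
        if len(t)>5: P.append((y,np.percentile(t[:,2],80)))
    P=np.array(P)
    k=np.polyfit(P[:,0],P[:,1],1);print(n,k,'pitch',np.degrees(np.arctan(k[0]*.99)),(P[:,1]-np.polyval(k,P[:,0])).round(1), 'top at waist',np.polyval(k,gp[1]))
im,d=load('scene','10');crop(im,220,120,380,250,4,'s10c')
E
```

```text
clock: 19.55
position: [546.0, 156.3, 281.0]
ee_rot: [-0.657, 0.754, -0.005, 0.005]
contact_force: [-1.1, -2.4, 5.9]
gripper_width: 36.8
clock: 20.18
position: [545.5, 156.5, 337.8]
ee_rot: [-0.657, 0.754, -0.005, 0.007]
contact_force: [-1.1, -1.0, -2.5]
gripper_width: 36.7
t 20.18 gp [548.2 156.8 182.9] az -97.8 shift [-0.8  3.3 -7.2] spin 0.18806802592274607 q [ 0.57  0.34 -0.24  0.01 -0.97 -0.71] F [-1.1 -1.  -2.5] w 36.7
scene [  0.35091822 149.42558805] pitch 19.157689259325796 [-10.4  -2.5  -0.4   0.    1.3   0.4   1.    0.6   0.8  -1.4   3.    3.9
   4.2   3.4   4.1   4.3   4.5   5.4   4.3   3.5   5.1   2.5 -11.7 -25.9] top at waist 204.43429536700393
top [  0.33570113 148.90986171] pitch 18.3839237932943 [ -6.9  -7.8   1.1   2.5   2.8   2.8   2.9   2.6   2.3  -0.7  10.4   2.9
 -14.9] top at waist 201.53319116288998
```

View pics/s10c.png

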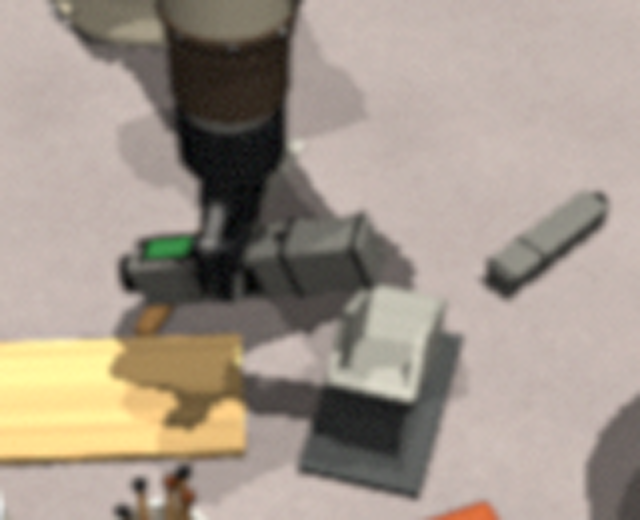

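Nose-down about 19–20° and free of the dock. Moving to a standoff in front of the spot, still 40 mm short.

```bash

python3 -c "
from h import *
go([586,-18,178],-98)"
python3 -m jog '[[[35,-10,-5,0],[70,-20,-5,0],[105,-30,-5,0],[140,-45,0,0],[165,-58,4,0]]]'
python3 -c "
from h import *
go([586,-18,178],-98)"
```

```text
t 20.27 gp [547.1 156.2 180.9] az -97.8 shift [167.3 -62.2   3.5] spin 0.16095735107938935 q [ 0.57  0.34 -0.24  0.01 -0.97 -0.71] F [ 0.3 -0.1 -2.9] w 36.6
clock: 20.9
position: [579.9, -16.6, 331.3]
ee_rot: [-0.657, 0.754, -0.004, 0.004]
contact_force: [0.1, 0.5, -2.3]
gripper_width: 36.4
t 20.9 gp [581.7 -16.7 176.3] az -97.9 shift [ 0.7 -4.5 -1.7] spin 0.10514213145921758 q [ 0.25  0.37 -0.21  0.   -0.98 -0.39] F [ 0.1  0.5 -2.3] w 36.4
```

```bash
cat > meas.py <<'E'
from h import *
import sys
tag=sys.argv[1]
S=np.array([556.9,-223.3,97.8]);a=np.radians(82);e=np.radians(20)
n3=np.array([np.cos(a)*np.cos(e),np.sin(a)*np.cos(e),np.sin(e)])
st=arm.read_state();R=Ro.from_quat(st['ee_rot']).as_matrix();gp=st['position']+R@[0,0,155]
w0=R[:,0]
for n in('scene','top'):
    im,d=grab(n,tag);W=cloud(n,d);w=W.reshape(-1,3)
    h=np.array([w0[0],w0[1],0]);h/=np.linalg.norm(h);lat=np.cross([0,0,1],h)
    r=w-gp;L=r@h;T=r@lat
    # top face of tail half / nose half
    s=w[(abs(T)<30)&(L>-115)&(L<95)&(abs(L+8)>38)&(abs(r[:,2])<75)]
    rng=np.random.default_rng(1);best=None
    for _ in range(4000):
        p=s[rng.integers(0,len(s),3)];q=np.cross(p[1]-p[0],p[2]-p[0]);l=np.linalg.norm(q)
        if l<300: continue
        q/=l;q*=np.sign(q[2])
        if q[2]<.8: continue
        k=abs((s-p[0])@q)<2
        if best is None or k.sum()>best.sum(): best=k
    g=s[best];c=g.mean(0);q=np.linalg.svd(g-c)[2][2];q*=np.sign(q[2])
    rr=(g-gp);Lg=rr@h;Tg=rr@lat
    x=h-q*(h@q);x/=np.linalg.norm(x)
    b=[]
    for l0 in range(-105,80,8):
        m=abs(Lg-l0)<5
        if m.sum()>8: b.append((l0,(Tg[m].min()+Tg[m].max())/2,Tg[m].max()-Tg[m].min()))
    b=np.array(b);b=b[abs(b[:,2]-36)<7]
    off=np.median(b[:,1]);sl=np.polyfit(b[:,0],b[:,1],1)[0] if len(b)>2 else 0
    # axis point at L=0
    p0=c-q*22; p0=p0+x*((gp-p0)@h)/(x@h); p0=p0+lat*(off-(p0-gp)@lat)
    dS=(S-p0);al=dS@x;miss=S-(p0+x*al)
    print(n,len(g),'pitch',np.degrees(np.arcsin(-x[2])).round(1),'roll',np.degrees(np.arcsin(q@lat)).round(1),'yawslope',sl.round(3),'axis@gp',p0.round(1),'off',off.round(1),'dist along axis to spot',al.round(1),'miss(S-axis)',miss.round(1),'ang',np.degrees(np.arccos(-x@n3)).round(1))
    print('   L range',np.percentile(Lg,[1,99]).round(0))
E
python3 meas.py 11; python3 -c "
from h import *
im,d=load('scene','11');crop(im,100,110,290,250,4,'s11c')"
```

```text
scene 181 pitch 20.9 roll 2.1 yawslope 0.013 axis@gp [583.1 -16.9 175.6] off 1.4 dist along axis to spot 222.1 miss(S-axis) [ 5.4 -1.3  1.2] ang 1.1
   L range [-94.  77.]Traceback (most recent call last):
  File "meas.py", line 29, in <module>
    b=np.array(b);b=b[abs(b[:,2]-36)<7]
                          ~^^^^^
IndexError: too many indices for array: array is 1-dimensional, but 2 were indexed
```

View pics/s11c.png

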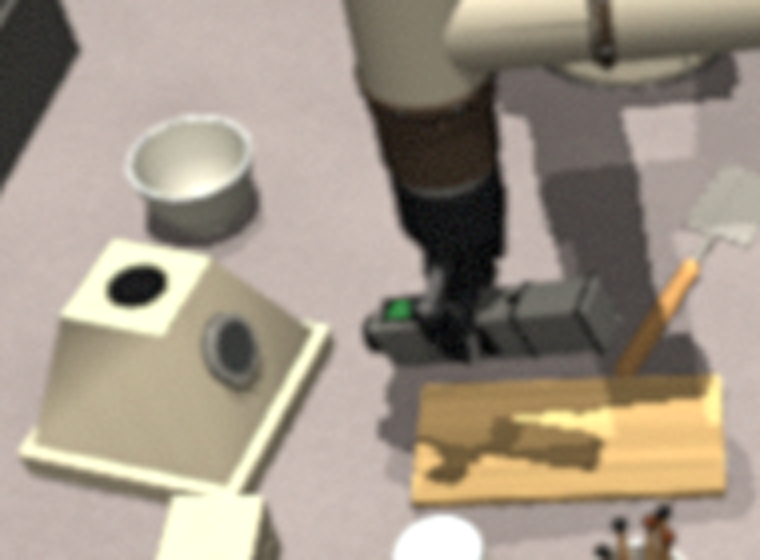

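Aim is nearly right: pitch 20.9°, misses by about 5 mm in x. Nose at crop (375,335), spot at (235,350), well apart. Advancing 41 mm along the axis with the correction.

```bash

sed -i 's/    b=np.array(b);b=b\[abs/    if not b: print(n,"few");continue\n    b=np.array(b);b=b[abs/' meas.py
python3 -m jog '[[[8,-1,3,0],[18,-3,6,0],[28,-4,10,0],[36,-5,13,0],[39.5,-5.5,14,0]]]'
python3 meas.py 12; python3 -c "
from h import *
go([0,0,0]);im,d=load('scene','12');crop(im,100,110,290,250,4,'s12c');im,d=load('top','12');crop(im,280,130,460,260,4,'t12c')
for n in('scene','top'): print(proj(n,[568.7,-139.6,128.6]))"
```

```text
clock: 21.62
position: [580.1, -57.8, 316.5]
ee_rot: [-0.656, 0.755, -0.004, 0.004]
contact_force: [0.7, -0.1, -2.4]
gripper_width: 36.6
scene 165 pitch 21.1 roll 2.1 yawslope 0.004 axis@gp [582.3 -58.  160.5] off 0.6 dist along axis to spot 178.6 miss(S-axis) [ 0.4 -0.6  1.5] ang 1.4
   L range [-95.  77.]
top few
t 21.73 gp [581.9 -57.8 161.7] az -98.1 shift [ 24.5 585.9 155.5] spin None q [ 0.18  0.39 -0.22  0.   -0.95 -0.32] F [ 0.7  0.3 -1.4] w 36.3
[181.11438232 194.92739167]
[369.54731296 188.09187846]
```

View pics/s12c.png

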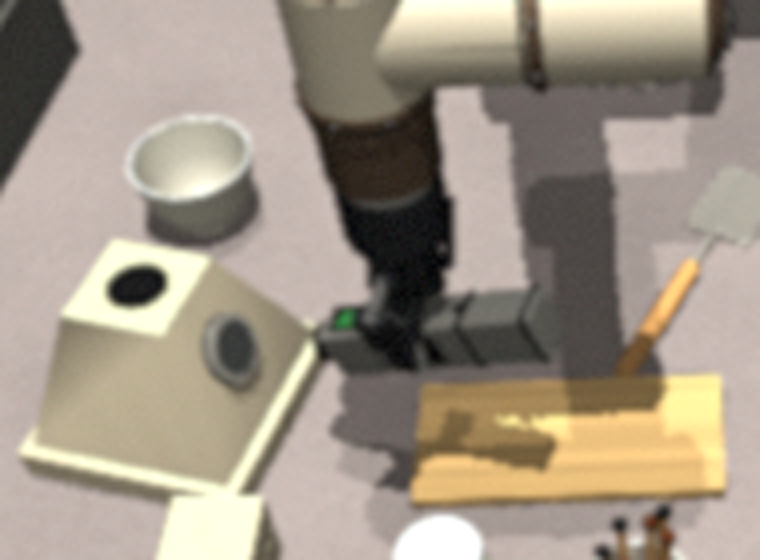

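View pics/t12c.png

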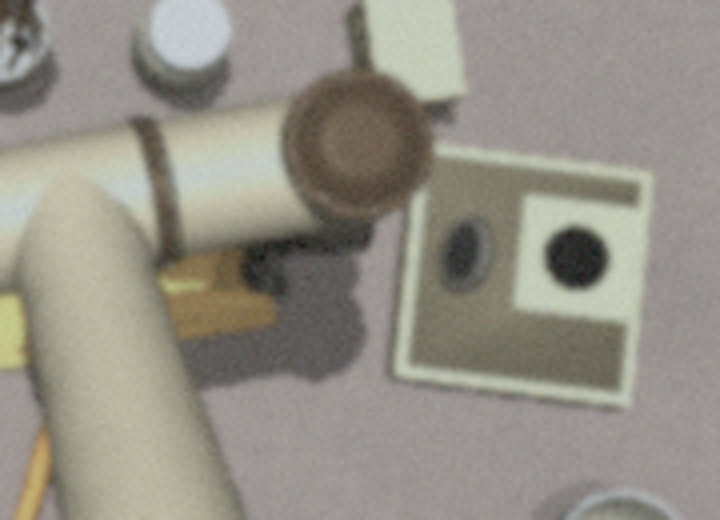

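Nose at scene pixel (179.5,195), against the expected (181,195), so about 90 mm from the spot and on axis. Holding by taking pictures, which leaves the target unchanged.

```bash
python3 - <<'E'
from h import *
P=[]
for i in range(46):
    arm.get_image('scene');s=arm.read_state();P.append(np.r_[s['clock'],s['position'],abs(s['joint_vel']).max()])
P=np.array(P);print(P[0],P[-1],P[:,1:4].std(0),P[:,4].max())
E
python3 meas.py 13
```

```text
[ 2.17750000e+01  5.80272393e+02 -5.73665576e+01  3.16800291e+02
  6.19880462e-03] [ 2.40250000e+01  5.80269079e+02 -5.72602395e+01  3.16729912e+02
  1.05528545e-03] [0.02127984 0.0803402  0.06161885] 0.00619880462261718
scene 164 pitch 21.0 roll 1.0 yawslope 0.008 axis@gp [583.3 -57.6 160.9] off 1.4 dist along axis to spot 179.2 miss(S-axis) [-1.8 -0.1  1.1] ang 1.1
   L range [-95.  78.]
top few
```

Held 2.4 s, steady to 0.1 mm. Backing off along the axis, then over the board.

```bash

python3 -m jog '[[[-10,1,-4,0],[-25,2,-9,0],[-45,4,-9,-4],[-70,12,-9,-10],[-85,17,-9,-16.6]]]'
python3 -c "
from h import *
go([553,32,85],-81.5)"
```

```text
clock: 24.75
position: [575.0, 31.6, 325.6]
ee_rot: [0.76, -0.649, 0.004, -0.003]
contact_force: [0.2, -0.1, -2.8]
gripper_width: 36.4
t 24.75 gp [576.7  31.5 170.6] az -81.0 shift [-4.4 24.3 85.4] spin 0.50320798600643 q [ 0.34  0.37 -0.23  0.01 -0.96 -0.18] F [ 0.2 -0.1 -2.8] w 36.4
```

```bash

python3 -m jog '[[[0,8,20,0],[0,16,45,0],[0,24,65,0],[0,24,80,0],[0,24,86,0]]]'
python3 -m jog '[[[0,0,5,0],[0,0,10,0],[0,0,14,0],[0,0,18,0],[0,0,22,0]]]'
python3 -c "
from h import *
go([553,36,38],-81.5)"
```

```text
clock: 25.38
position: [552.5, 28.5, 238.7]
ee_rot: [0.761, -0.649, 0.004, -0.003]
contact_force: [0.1, -0.0, -2.6]
gripper_width: 36.3
clock: 26.0
position: [553.1, 28.7, 217.3]
ee_rot: [0.761, -0.649, 0.005, -0.003]
contact_force: [-4.5, 4.5, 11.4]
gripper_width: 36.4
t 26.0 gp [554.8  28.5  62.3] az -80.9 shift [-7.7  0.9 24.3] spin 0.6205894114205535 q [ 0.35  0.47 -0.4   0.01 -0.69 -0.19] F [-4.5  4.5 11.4] w 36.4
```

Contact at the expected height; levelling.

```bash

python3 -m jog '[[[-1,0,3,0],[-3,0,7,0],[-4,0,11,0],[-5,0,14,0],[-5,0,17,0]]]'
python3 -c "
from h import *
go([553,36,38],-81.5)
im,d=grab('scene','14');crop(im,180,120,340,250,4,'s14c')"
```

```text
clock: 26.62
position: [553.6, 34.7, 202.5]
ee_rot: [0.762, -0.648, 0.006, -0.005]
contact_force: [-3.2, 4.9, 9.4]
gripper_width: 36.4
t 26.62 gp [556.1  34.7  47.6] az -80.8 shift [-1.8  3.   9.5] spin 0.7148686484568714 q [ 0.36  0.49 -0.41  0.01 -0.65 -0.2 ] F [-3.2  4.9  9.4] w 36.4
```

View pics/s14c.png

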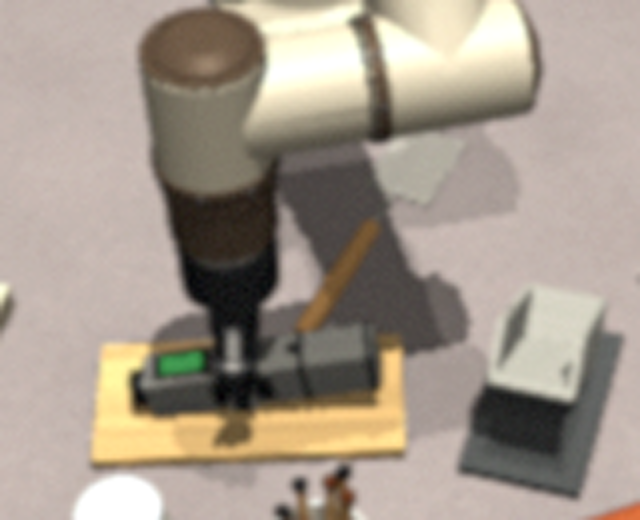

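```bash

python3 -m jog '[[[0,0,2,0],[0,0,4,0],[0,0,6,0],[0,0,8,0],[0,0,9,0]]]'
python3 meas.py 15
python3 -c "
from h import *
go([553,36,38],-81.5)
im,d=load('scene','15');crop(im,180,120,340,250,4,'s15c')"
```

```text
clock: 27.3
position: [554.9, 35.7, 195.3]
ee_rot: [0.762, -0.647, 0.007, -0.007]
contact_force: [-2.2, 5.6, 9.4]
gripper_width: 36.1
scene 188 pitch 2.8 roll -0.8 yawslope 0.006 axis@gp [558.9  36.   41.2] off 0.9 dist along axis to spot 252.4 miss(S-axis) [-43.  -10.5  69. ] ang 24.1
   L range [-104.   77.]
top few
t 27.4 gp [558.1  35.8  40.5] az -80.7 shift [-1.   5.1  2.3] spin 0.8114693902973045 q [ 0.36  0.51 -0.42  0.01 -0.63 -0.2 ] F [-2.5  4.   8.1] w 36.4
```

View pics/s15c.png

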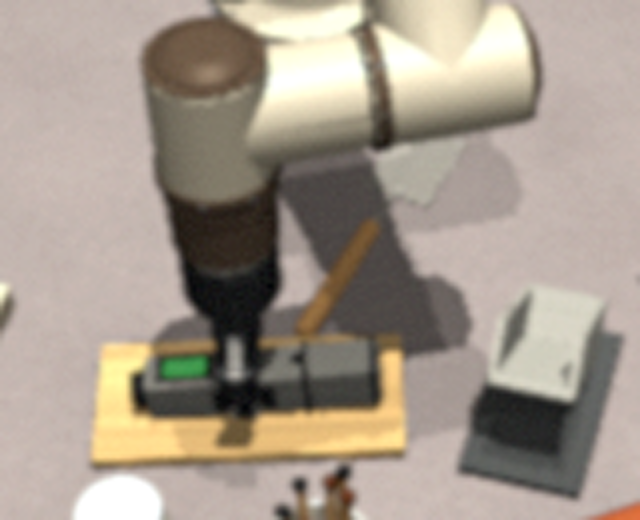

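```bash

python3 -m jog '[[[0,0,1.5,0],[0,0,3,0],[0,0,4,0],[0,0,4.5,0],[0,0,4.5,0]]]'
python3 meas.py 16
python3 -c "
from h import *
go([553,36,38],-81.5)"
```

```text
clock: 28.02
position: [555.5, 36.3, 192.7]
ee_rot: [0.762, -0.647, 0.008, -0.008]
contact_force: [-3.6, 3.3, 8.0]
gripper_width: 36.0
scene 205 pitch 1.4 roll -0.3 yawslope -0.002 axis@gp [560.1  36.6  38.5] off 1.1 dist along axis to spot 254.4 miss(S-axis) [-44.5  -9.   65.5] ang 25.2
   L range [-106.   77.]
top few
t 28.12 gp [559.   36.4  37.8] az -80.6 shift [-0.5  5.9 -0.4] spin 0.8528868782152017 q [ 0.36  0.51 -0.42  0.01 -0.62 -0.2 ] F [-3.8  2.7  8.4] w 36.4
```

```bash

python3 -m jog '[[[0,0,1,0],[0,0,2,0],[0,0,2,0],[0,0,2,0],[0,0,2,0]]]'
python3 -m jog '[[[0,0,0,0],[0,0,0,0],[0,0,0,0],[0,0,0,0],[0,0,0,0]]]' 80
python3 -m jog '[[[0,0,-10,0],[0,0,-30,0],[0,0,-60,0],[0,0,-90,0],[0,0,-120,0]]]'
python3 -m jog '[[[-60,0,-30,0],[-120,0,-30,0],[-170,0,-30,0],[-180,0,-30,0],[-180,0,-30,0]]]'
python3 - <<'E'
from h import *
go([553,36,38],-81.5)
for n in('scene','top'):
    im,d=grab(n,'17');W=cloud(n,d);w=W.reshape(-1,3)
    s=w[(abs(w[:,0]-552)<45)&(w[:,1]>-100)&(w[:,1]<150)&(w[:,2]>50)&(w[:,2]<70)]
    c=s.mean(0);q=np.linalg.svd(s-c)[2];print(n,len(s),c.round(1),q[2].round(3),cv2.minAreaRect(s[:,:2].astype(np.float32)))
im,d=load('top','17');crop(im,220,130,380,250,4,'t17c')
E
```

```text
clock: 28.75
position: [555.7, 36.5, 191.9]
ee_rot: [0.762, -0.647, 0.008, -0.008]
contact_force: [-2.8, 2.5, 7.5]
gripper_width: 36.7
clock: 29.38
position: [555.7, 36.5, 191.8]
ee_rot: [0.762, -0.647, 0.008, -0.008]
contact_force: [-0.4, 0.3, 0.3]
gripper_width: 79.8
clock: 30.0
position: [552.8, 36.3, 313.6]
ee_rot: [0.762, -0.647, 0.009, -0.008]
contact_force: [0.3, 0.3, 0.2]
gripper_width: 80.1
clock: 30.62
position: [522.5, 214.1, 343.4]
ee_rot: [0.763, -0.647, 0.009, -0.008]
contact_force: [-0.2, -0.3, 0.2]
gripper_width: 79.9
t 30.62 gp [526.2 214.3 188.4] az -80.6 shift [179.9   6.4 150.7] spin 0.9348411154735459 q [ 0.68  0.33 -0.24  0.02 -0.98 -0.52] F [-0.2 -0.3  0.2] w 79.9
scene 614 [557.4  48.8  57.6] [0.093 0.013 0.996] ((558.3446044921875, 44.66944885253906), (47.69892883300781, 197.86398315429688), 9.526579856872559)
top 721 [553.   48.2  58. ] [0.038 0.003 0.999] ((556.712158203125, 44.252464294433594), (42.58464431762695, 198.39599609375), 9.019155502319336)
```

View pics/t17c.png

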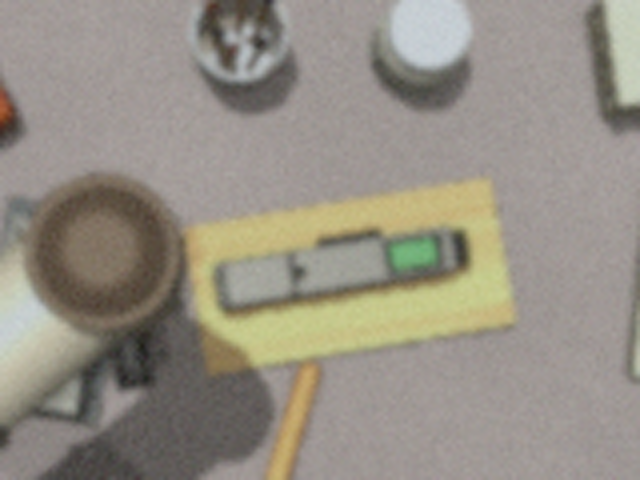

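View pics/scene17.png

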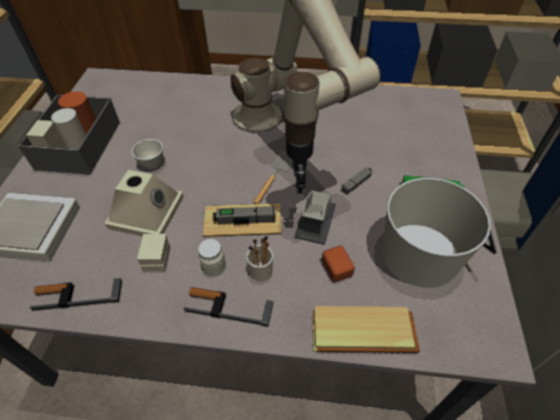

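The wand lies flat on the board at top height 58 mm, display up, trigger pad out (crop 350,238). All the other things are where they started, and the gripper is clear at TCP height 343 mm. Handing in.

```bash
python3 -c "
from bench import arm
print(arm.job_done())"
```

```text
the job is handed in; nothing more can be done
None
```

I carried out every step and handed the job in at about 31 s of the 59 s allowed; no verdict was reported.

- **First laying-down:** I took the wand from the dock by its tail. The moves cannot tilt the tool, so I levelled the wand by pressing its nose on the board until it turned in the grip. I then let go, and the camera showed it flat, display up.
- **Tilting for the reading:** I gripped it again across the waist and pressed its tail on the fixed dock's wall corner, with about 11 N at most, which turned it nose-down.
- **Reading:** I held it still for 2.4 s with the position steady to 0.1 mm.
    - Pitch was 21°, and the aim was about 1° from square and within about 2 mm of the spot's centre.
    - The nose was about 90 mm from the spot, and nothing was touched.
- **Final state:** I levelled the wand on the board the same way and let go. Its top is at 58 mm as expected, the trigger looks out, and its middle is within 10 mm of the board's centre. The bystanders look unmoved in the picture, and the gripper is clear.

**Less certain:**
- The trigger could only be judged from the finger opening. It read 36.5 mm, against an expected 38 mm with the trigger fully in; the readout ran about 0.6 mm low on the bare 36 mm body.
- The arm hid the wand from the top camera during the reading, so those aim figures come from the scene camera alone.
- The tool had tilted about 1° by the end.

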